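Open the lantern's battery case

TASK

Open the clear battery case with the orange twist cap: turn the cap counter-clockwise (seen from above) by about a sixth of a turn, until its two ears have come out from under the black tabs, and lift it straight out. Lower it, grip upward, into the middle of the white ceramic bowl and let go only once it is down at the bottom. Leave the cap on the green-capped case as it is.

Things in the scene. Friction and masses are not known exactly. Their poses are not given: they have to be found in the camera images.
- case: Fixed clear case with the orange cap, 84 mm square. Origin: underside centre, z up. The cap's seat is 70 mm up; round grey collar (83 mm across) to 83 mm. Black tabs 22 mm wide at its +x and -x sides, 9-14 mm over the seat, hold the cap's ears. Cap yaw in the case (counter-clockwise +, 0 = ears along x): stops at -14 and +72 deg, caught below 35, lifts freely from 40 to 70.
- cap: Orange cap, loose, 60 g, turns easily. Origin: underside centre, z up, x along grip bar and ears. Hub 52 mm across, 16 high; two ears at its foot on +x, -x, 6 thick, 70 mm tip to tip. Grip bar 44 long (x), 16 wide (y), from 16 to 50 mm up; open space beside it above the hub, whose top is 2 mm over the tabs. Starts seated, ears under the tabs, within 6 deg of the case's x.
- bowl: White ceramic bowl, loose, 450 g, 172 mm across, 48 mm high, wall 4 mm. Origin: underside centre, z up. Flat inner floor 5 mm above the origin, about 86 mm across; from there the inside slopes outward to the rim.
- green_grip_end (a point): A point on the top of the green cap's grip bar, at one end, 22 mm from that cap's axis and 50 mm above its underside. The green cap sits in a second, equal case (holding small bulbs): to be left alone.
Mind the look-alikes: they are no part of the job. There is more than one size of the cap; the job needs the smallest.

How it is judged:
On the way, in this order (a step that is already met when the one before it is completed fails the run):
1. the orange cap is turned at least 34 degrees counter-clockwise from locked while still seated in its case (angle between the x axis of cap and the x axis of case, either way round above 0.6 rad and z of cap in the frame of case below 0.078 m and horizontal distance between cap and case below 0.01 m), for 0.1 s.
2. the orange cap is held and lifted at least 30 mm off its seat (z of cap in the frame of case above 0.1 m and contact force between the fingers and cap above 0.5 N), for 0.1 s.
3. the cap is lowered into the bowl, grip up, to within 23 mm of the bowl's floor, while still held (horizontal distance between cap and bowl below 0.04 m and z of cap in the frame of bowl between -0.005 and 0.028 m and angle between cap's own z axis and vertical below 0.35 rad and contact force between the fingers and cap above 0.5 N), for 0.1 s.
At the end, for the whole second after the job is handed in: The orange cap lies released and at rest in the bowl, grip upward (within 20 degrees of upright), within 40 mm of the bowl's axis and within 23 mm of its inner floor; the bowl stands upright (within 11 degrees) (horizontal distance between cap and bowl below 0.04 m and z of cap in the frame of bowl between -0.005 and 0.028 m and angle between cap's own z axis and vertical below 0.35 rad and linear speed of cap below 0.02 m/s and angle between bowl's own z axis and vertical below 0.2 rad and contact force between the fingers and cap below 0.1 N); the robot touches nothing.
It fails at once if the green cap is turned or moved (its grip end shifts more than 15 mm) (distance of green_grip_end from where it was at the start of the episode above 0.015 m).
It also fails if it takes over 43 s, if anything falls off the work surface, if the arm or the gripper's body presses on something with over 40 N, if the wrist force passes 120 N, or if a joint passes its speed limit or range.

ROBOT

A 7-joint arm with a two-finger parallel gripper is mounted at the origin on the work surface. World frame = base frame: x ahead of the robot, y to its left, z up, the work surface at z = 0. Lengths are in m, angles in rad, forces in N, time in s.
With the tool pointing down it reaches from about 0.4 to 0.85 m from the base axis. Payload 10.4 kg.
Tool frame: the origin (TCP) lies at the very end of the fingers, on their centre line; the grasp point (between the pads) lies 19 mm behind it; z points along the fingers, y is the direction in which the jaws open and shut (so a half turn about z gives the same grasp; the last joint's range is limited). The gripper opens to 87 mm and grips with 3 to 60 N. Pads are 19 mm wide; open, the fingers measure 117 mm over their backs; the gripper's body (75 mm by 190 mm) begins 51 mm behind the grasp point.
Start: joints at [-1.315, 0.332, -0.065, 1.46, 0.022, 1.35, -0.088], TCP at [0.172, 0.601, 0.193] pointing down, gripper open.
Joint ranges: [-2.6, 2.6], [-0.5, 2.12], [-1.47, 1.34], [0.16, 2.42], [-1.27, 4.41], [0.06, 2.06], [-2.6, 2.6]. Speed limits (rad/s): [2.22, 2.22, 2.79, 2.79, 3.14, 3.14, 3.14].

INTERFACE

Orientations are given as a unit quaternion [x, y, z, w].
In Python, from bench import r gives the robot as it stands.
- The arm moves only by the tool move_arm, never from a script. Its argument "deltas" is a list of rows, each a list of 5 numbers: the gripper's target within -1 to 1 (fully open at 1, half-way at 0, shut at -1), then the shift along the tool's x, y, z as a fraction of full scale, then the turn about the tool's z as a fraction of full scale. A call has 1 to 12 rows; each row shifts and turns the commanded pose from where the row before left it, along the tool's axes as they then stand; what a row does not reach is not made up. Full scale, the value 1, is 2.5 cm for a shift and 90 degrees for a turn. A row lasts 1/12 s, in which the tool goes at most 41.7 mm and 7.16 degrees, less where a joint would pass 70% of its speed; a pose out of reach is approached as far as the arm can. A call with a number of a shift or a turn outside -1 to 1 is refused whole. A call with a gripper value outside its range is refused whole. The fingers move at their own pace and stop on an object; "squeeze" is the grip in N (left out, the last holds). Time passes only in rows, so rows that do not move let the fingers close. It gives the time, the measured TCP pose, the force and the opening at its end, in the units of the state.
- r.read_state(): the state, without advancing time (a new reading comes with each control period).
- r.camera(name): name is "scene" or "side" or "wrist"; returns the picture (480x640x3 uint8, red, green, blue); there is no depth.
- r.camera_info(name): a dict with "K" (3x3 intrinsics, pixels), "R" (3x3) and "t" (3): a world point X has camera coordinates R X + t; the wrist camera has in their place "hand_eye" (4x4, takes a point from camera to tool coordinates, whose origin is the TCP and whose axes are the flange's). Camera axes: x right, y down, z forward; pixel columns grow to the right and rows downward; lengths in m; the calibration is good to about 2 mm. A picture is of the moment at which its call begins: read the wrist's pose just before it. camera_info takes no time and is no camera call.
- r.close_job(): hands the job in, once; it reports no verdict.
Trained networks look in the newest picture that a camera, given by its name, has taken for a name from the list of things; names that differ only in an ending like _2 or _b are one class to them, and where a whole thing is asked for, a point or a joint stands for the part that bears it (a point fixed in the world has none). Each returns a list of dicts, best first, with "confidence" (0 to 1); they miss things now and then, are a little off and sometimes report something else, mostly with a low value. They report only what shows in the picture. A call takes as long as a camera call. They do not tell look-alikes from the thing itself.
- r.boxes_of(camera, label): "position" ([x, y, z] in m, in the coordinates of the camera as it stood for that picture, good to about 4 mm: the middle of the surface that is visible of it).
- r.tip_of(camera, label): "position" ([x, y, z] in m, in the coordinates of the camera as it stood for that picture, good to about 4 mm: a listed point, or the origin of a listed thing).
The state is a dict: "time": time; "joint_positions": joint angles; "joint_vel": joint speeds; "joint_torque": joint torques, N m; "ee_pos": TCP position; "eef_rot": TCP orientation; "ft_force": force on the tool from outside, world axes, zero at the start; "torque": the same for the moment, N m; "width": finger opening in m.
Only numpy, scipy, OpenCV 4.12 (cv2) and the standard library are available. Lean on these libraries where they do the work, as an engineer would, in place of code of your own. Each camera call takes 0.05 s, during which the arm holds its last target.

## Working session

There is one attempt and no reset: what is moved stays moved. The work goes in short steps, Python scripts to look and compute and a tool call to move; the robot and the scene stay as the last step left them, time stands still between calls to the robot, and variables do not carry over. Pictures are saved under pics/ and viewed, and the job is handed in when it is done.

Besides the shell and the picture viewer there is one more tool, called after "Call:" by a JSON object that holds its "method" and its "body". move_arm: Moves the arm, as the interface text tells. Shift numbers are shares of 2.5 cm and turn numbers shares of 90 degrees, none past 1 either way. Its arguments: {"type":"object","properties":{"deltas":{"type":"array","items":{"type":"array","items":{"type":"number"}}},"squeeze":{"type":"number"}},"required":["deltas"]}

```bash
mkdir -p pics; ls; cat > h.py <<'E'
from bench import r
import numpy as np, cv2
from scipy.spatial.transform import Rotation as Ro
def save(img,name): cv2.imwrite('pics/'+name,cv2.cvtColor(img,cv2.COLOR_RGB2BGR))
def ray(cam,uv,z):
    c=r.camera_info(cam);K,R,t=map(np.array,(c['K'],c['R'],c['t']))
    d=R.T@np.linalg.inv(K)@np.array([uv[0],uv[1],1.]);o=-R.T@t
    return o+d*(z-o[2])/d[2]
def proj(cam,X):
    c=r.camera_info(cam);K,R,t=map(np.array,(c['K'],c['R'],c['t']))
    p=K@(R@np.array(X)+t);return p[:2]/p[2]
def toworld(cam,p):
    c=r.camera_info(cam);R,t=map(np.array,(c['R'],c['t']));return R.T@(np.array(p)-t)
E
python3 - <<'E'
from h import *
s=r.read_state();print({k:np.round(v,3).tolist() for k,v in s.items()})
for n in ("scene","side"):
    save(r.camera(n),n+'0.png')
    c=r.camera_info(n);print(n,c)
    for l in ("case","cap","bowl","green_grip_end"):
        for f in (r.boxes_of,r.tip_of):
            for d in f(n,l): print(n,l,f.__name__,round(d['confidence'],2),np.round(toworld(n,d['position']),3))
print(r.camera_info("wrist"))
E
```

```text
pics
{'time': 0.0, 'joint_positions': [-1.315, 0.333, -0.065, 1.461, 0.022, 1.35, -0.089], 'joint_vel': [0.001, -0.001, 0.001, -0.0, -0.002, -0.001, -0.001], 'joint_torque': [-0.001, -62.327, 0.024, -38.988, -0.061, 0.04, 0.0], 'ee_pos': [0.172, 0.6, 0.192], 'eef_rot': [0.139, 0.99, -0.001, -0.0], 'ft_force': [0.823, 0.187, -0.281], 'torque': [-0.016, -0.037, 0.014], 'width': 0.087}
scene {'K': array([[546.96488441,   0.        , 322.69068603],
       [  0.        , 546.96488441, 231.86610667],
       [  0.        ,   0.        ,   1.        ]]), 'R': array([[-0.31258297,  0.94988349,  0.00363857],
       [ 0.55877599,  0.18697419, -0.80796661],
       [-0.76815446, -0.25052346, -0.58921704]]), 't': array([ 0.17805297, -0.20894459,  1.55006631])}
scene case call 0.67 [0.584 0.007 0.057]
scene case call 0.84 [ 0.548 -0.005  0.004]
scene cap call 0.72 [0.556 0.004 0.095]
scene cap call 0.58 [ 0.427 -0.012  0.057]
scene cap call 0.57 [ 0.687 -0.033  0.026]
scene cap call 0.94 [ 0.671 -0.039  0.002]
scene cap call 0.74 [ 0.545 -0.004  0.073]
scene bowl call 0.93 [0.517 0.29  0.021]
scene
[... 840 characters left out ...]
de bowl call 0.64 [0.553 0.28  0.013]
side bowl call 0.94 [ 0.548  0.284 -0.   ]
side green_grip_end call 0.65 [ 0.552 -0.255  0.117]
side green_grip_end call 0.3 [ 0.551 -0.004  0.071]
{'K': array([[374.81814717,   0.        , 319.7932863 ],
       [  0.        , 374.81814717, 238.07507753],
       [  0.        ,   0.        ,   1.        ]]), 'hand_eye': array([[-8.53719906e-04, -9.64985652e-01, -2.62301283e-01,
         7.16173007e-02],
       [ 9.99999626e-01, -7.88454726e-04, -3.54066468e-04,
        -1.50014421e-04],
       [ 1.34856375e-04, -2.62301487e-01,  9.64985964e-01,
        -1.91393933e-01],
       [ 0.00000000e+00,  0.00000000e+00,  0.00000000e+00,
         1.00000000e+00]])}
```

View pics/scene0.png

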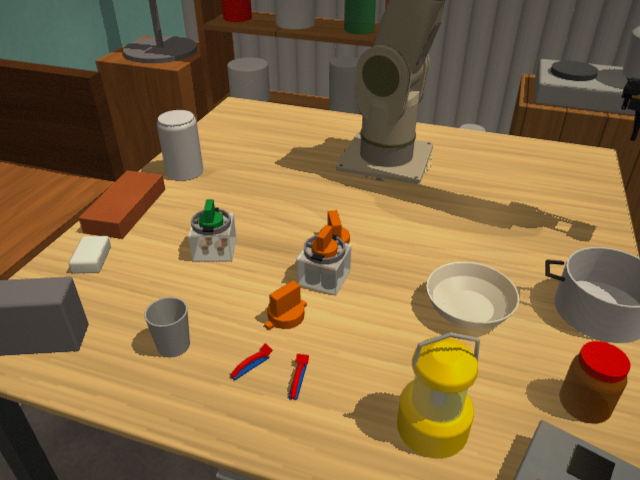

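View pics/side0.png

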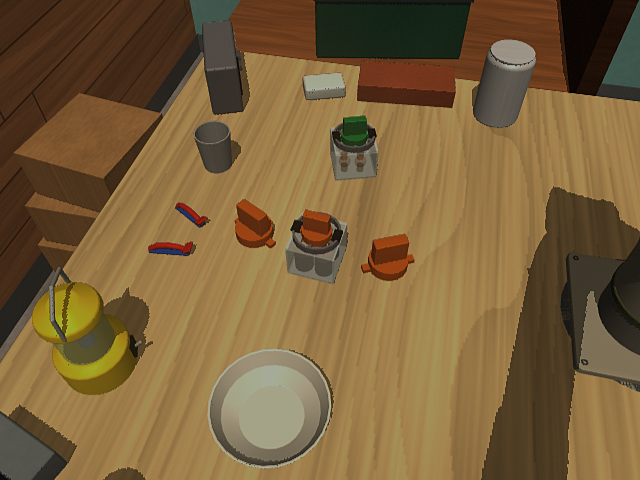

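The scene picture shows three orange caps. One is seated in the clear case at scene (325,245) / side (317,228). Two lie loose on the table, at scene (286,305) / side (254,225) and scene (335,228) / side (390,256). The green-capped case is at scene (212,230), and the bowl is at scene (472,298) / side (270,410). I choose the cap seated in the case and will check it in a close crop.

```bash
python3 - <<'E'
from h import *
a=cv2.imread('pics/scene0.png')[205:335,255:375]; b=cv2.imread('pics/side0.png')[190:300,225:420]
a=cv2.resize(a,(400,433),interpolation=cv2.INTER_CUBIC); b=cv2.resize(b,None,fx=2,fy=433/110,interpolation=cv2.INTER_CUBIC)
cv2.imwrite('pics/crop0.png',np.hstack([a,b[:433]]))
c=cv2.imread('pics/side0.png')[195:290,275:360]; cv2.imwrite('pics/crop1.png',cv2.resize(c,None,fx=6,fy=6,interpolation=cv2.INTER_CUBIC))
E
```

```text
(no output)
```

View pics/crop0.png

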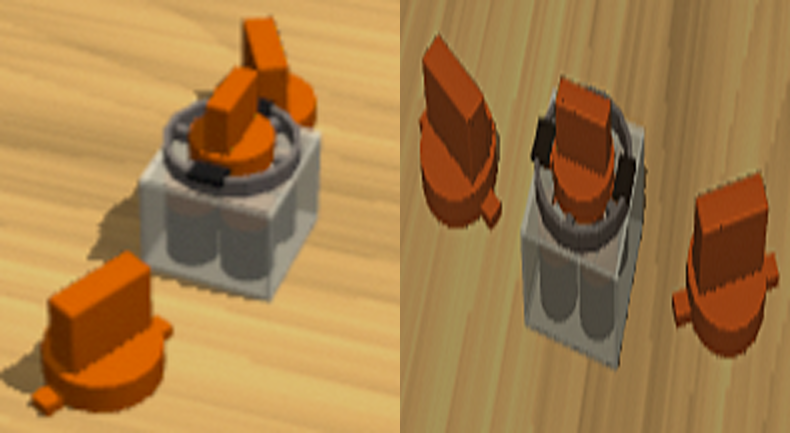

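View pics/crop1.png

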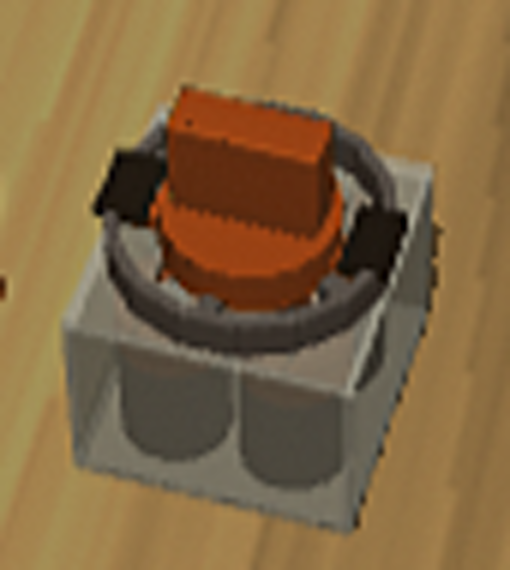

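The crop confirms it. The seated cap has batteries under it in the clear case, its ears are under the black tabs, and it is the smallest of the three. Next I measure yaw and centre from pixels.

```bash
python3 - <<'E'
from h import *
f=lambda p:(275+(p[0]+.5)/6-.5,195+(p[1]+.5)/6-.5)
a,b=[ray('side',f(p),.0835) for p in ((130,187),(377,240))]
print('tabs',a,b,(a+b)/2,np.linalg.norm(a-b),np.degrees(np.arctan2(*(a-b)[1::-1])))
c=[ray('side',f(p),.12) for p in ((185,89),(330,124),(320,160),(168,125))]
print('bar',np.round(c,4),np.mean(c,0),[np.linalg.norm(c[i]-c[(i+1)%4]) for i in range(4)])
d=c[0]-c[1]+c[3]-c[2];print(np.degrees(np.arctan2(d[1],d[0])))
s=r.read_state();R=Ro.from_quat(s['eef_rot']).as_matrix();print(R)
E
```

```text
tabs [ 0.5813195  -0.00581731  0.0835    ] [ 0.50989606 -0.00226276  0.0835    ] [ 0.54560778 -0.00404004  0.0835    ] 0.07151184111727879 -2.84910595084806
bar [[ 0.5663 -0.0131  0.12  ]
 [ 0.525  -0.0094  0.12  ]
 [ 0.5248  0.0038  0.12  ]
 [ 0.5675  0.0007  0.12  ]] [ 0.54589932 -0.0044922   0.12      ] [np.float64(0.04141381170834946), np.float64(0.013188116147581298), np.float64(0.04280967361202327), np.float64(0.01382340009549786)]
-4.687909190818505
[[-9.61393678e-01  2.75176662e-01  2.20083898e-05]
 [ 2.75176662e-01  9.61393666e-01  1.54887176e-04]
 [ 2.14626096e-05  1.54963747e-04 -9.99999988e-01]]
```

Call:
{"method": "move_arm", "body": {"deltas": [[1, -0.5, -0.45, 0, 0], [1, -0.88, -0.8, 0, 0], [1, -0.88, -0.8, 0, 0], [1, -0.88, -0.8, 0, 0], [1, -0.88, -0.8, 0, 0], [1, -0.88, -0.8, 0, 0], [1, -0.88, -0.8, 0, 0], [1, -0.88, -0.8, 0, 0], [1, -0.88, -0.8, 0, 0], [1, -0.88, -0.8, 0, 0], [1, -0.88, -0.8, 0, 0], [1, -0.88, -0.8, 0, 0]]}}

```text
time: 1.9
ee_pos: [0.3536, 0.3073, 0.1929]
eef_rot: [0.139, 0.99, 0.0, 0.0]
ft_force: [1.0, 0.5, 0.1]
width: 0.0868
```

Call:
{"method": "move_arm", "body": {"deltas": [[1, -0.88, -0.8, 0, 0.07], [1, -0.88, -0.8, 0, 0], [1, -0.88, -0.8, 0, 0], [1, -0.88, -0.8, 0, 0], [1, -0.88, -0.8, 0, 0], [1, -0.88, -0.8, 0, 0], [1, -0.88, -0.8, 0, 0], [1, -0.88, -0.8, 0, 0], [1, -0.88, -0.8, 0, 0], [1, -0.88, -0.8, 0, 0], [1, -0.5, -0.5, 0, 0], [1, 0, 0, 0, 0]]}}

```text
time: 2.9
ee_pos: [0.4915, 0.0211, 0.1929]
eef_rot: [0.196, 0.981, -0.0, 0.001]
ft_force: [-0.0, -1.0, -0.2]
width: 0.0872
```

```bash
python3 - <<'E'
from h import *
s=r.read_state();print({k:np.round(v,3).tolist() for k,v in s.items()})
E
```

```text
{'time': 2.9, 'joint_positions': [-0.643, 0.019, 0.518, 1.828, -0.009, 1.297, 1.054], 'joint_vel': [-0.036, -0.015, -0.066, 0.018, -0.009, 0.006, -0.078], 'joint_torque': [-0.126, -31.994, 0.233, -38.742, -0.266, -0.018, 1.0], 'ee_pos': [0.492, 0.021, 0.193], 'eef_rot': [0.196, 0.981, -0.0, 0.001], 'ft_force': [-0.014, -0.98, -0.156], 'torque': [0.05, 0.052, 0.042], 'width': 0.087}
```

Call:
{"method": "move_arm", "body": {"deltas": [[1, -0.8, -0.04, 0, 0], [1, -0.8, -0.03, 0, 0], [1, -0.8, -0.03, 0, 0], [1, 0, 0, 0, 0.075], [1, 0, 0, 0, 0.075], [1, 0, 0, 0, 0.075], [1, 0, 0, 0, 0.075], [1, 0, 0, 0, 0.075], [1, 0, 0, 0, 0.075], [1, 0, 0, 0, 0.075], [1, 0, 0, 0, 0.075], [1, 0, 0, 0, 0.075]]}}

```text
time: 3.9
ee_pos: [0.5449, 0.0012, 0.1926]
eef_rot: [0.665, 0.747, 0.0, -0.0]
ft_force: [-0.4, 0.3, 0.4]
width: 0.0869
```

Call:
{"method": "move_arm", "body": {"deltas": [[1, 0, 0, 0, 0.075], [1, 0, 0, 0, 0.075], [1, 0, 0, 0, 0.075], [1, 0, 0, 0, 0.075], [1, 0, 0, 0, 0.075], [1, 0, 0, 0, 0.075], [1, 0, 0, 0, 0.075], [1, 0, 0, 0, 0.075], [1, 0, 0, 0, 0.075], [1, 0, 0, 0, 0.075], [1, 0, 0, 0, 0.075], [1, 0, 0, 0, 0.075]]}}

```text
time: 4.9
ee_pos: [0.5449, 0.0012, 0.1926]
eef_rot: [0.991, 0.137, -0.0, -0.0]
ft_force: [0.5, -0.3, -0.2]
width: 0.0871
```

Call:
{"method": "move_arm", "body": {"deltas": [[1, 0, 0, 0, 0.075], [1, 0, 0, 0, 0.075], [1, 0, 0, 0, 0.075], [1, 0, 0, 0, 0], [1, 0, 0, 0, 0]]}}

```text
time: 5.32
ee_pos: [0.545, 0.001, 0.1926]
eef_rot: [0.999, -0.035, -0.0, -0.0]
ft_force: [-0.3, 0.7, -0.7]
width: 0.0868
```

```bash
cat >> h.py <<'E'
def wcam(s=None):
    s=s or r.read_state();T=np.eye(4);T[:3,:3]=Ro.from_quat(s['eef_rot']).as_matrix();T[:3,3]=s['ee_pos']
    c=r.camera_info('wrist');return np.array(c['K']),T@np.array(c['hand_eye'])
def wray(uv,z,KT):
    K,T=KT;d=T[:3,:3]@np.linalg.inv(K)@np.array([uv[0],uv[1],1.]);o=T[:3,3];return o+d*(z-o[2])/d[2]
E
python3 - <<'E'
from h import *
import pickle
s=r.read_state();print({k:np.round(v,4).tolist() for k,v in s.items()})
R=Ro.from_quat(s['eef_rot']).as_matrix();print(np.degrees(np.arctan2(R[1,0],R[0,0])))
KT=wcam(s);pickle.dump(KT,open('kt1.pkl','wb'))
save(r.camera('wrist'),'w1.png')
for l in ('case','cap','bowl'):
  for d in r.tip_of('wrist',l): print(l,round(d['confidence'],2),np.round((KT[1]@np.r_[d['position'],1])[:3],4))
E
```

```text
{'time': 5.3167, 'joint_positions': [-0.8377, 0.1897, 0.8582, 1.7124, -0.1488, 1.3072, -1.5904], 'joint_vel': [0.0082, 0.001, -0.0035, 0.0001, 0.0011, 0.0009, 0.0338], 'joint_torque': [-0.1277, -35.8168, 6.2438, -38.2753, -0.0329, -0.0747, -0.9386], 'ee_pos': [0.545, 0.001, 0.1926], 'eef_rot': [0.9994, -0.0351, -0.0001, -0.0002], 'ft_force': [-0.2566, 0.6836, -0.7374], 'torque': [-0.0274, 0.1607, -0.06], 'width': 0.0868}
-4.019622385353958
case 0.6 [ 0.5402 -0.0038 -0.0009]
cap 0.85 [ 0.5475 -0.0065  0.0705]
cap 0.76 [ 0.6749 -0.0391  0.0007]
cap 0.64 [ 0.4237 -0.0232  0.0011]
bowl 0.75 [0.544  0.2831 0.0018]
```

View pics/w1.png

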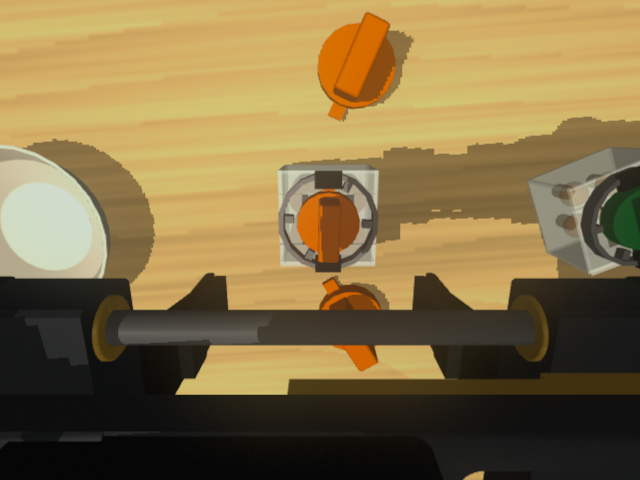

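The wrist view looks straight down. The seated cap is at (328,222), with its bar running from (329,200) to (328,262) and tabs at (328,179) and (328,267). The bowl's floor centre is at (45,227).

```bash
python3 - <<'E'
from h import *
import pickle
KT=pickle.load(open('kt1.pkl','rb'))
im=cv2.imread('pics/w1.png')
c=cv2.resize(im[155:285,265:395],None,fx=4.5,fy=4.5,interpolation=cv2.INTER_CUBIC)
cv2.imwrite('pics/w1c.png',c)
roi=im[160:280,270:385].astype(int)
blk=(roi.max(2)<45)
n,l,st,ce=cv2.connectedComponentsWithStats(blk.astype(np.uint8))
P=[]
for i in range(1,n):
    if st[i,4]>60:
        uv=ce[i]+[270,160];p=wray(uv,.084,KT);print(uv,st[i],p);P.append(p)
if len(P)==2:
    d=P[0]-P[1];print('mid',(P[0]+P[1])/2,np.linalg.norm(d),np.degrees(np.arctan2(d[1],d[0])))
# bowl floor ellipse
hsv=cv2.cvtColor(im,cv2.COLOR_BGR2HSV)
print(im[227,45],im[227,95],im[170,60])
E
```

```text
[200 219 208] [175 209 208] [183 217 207]
```

View pics/w1c.png

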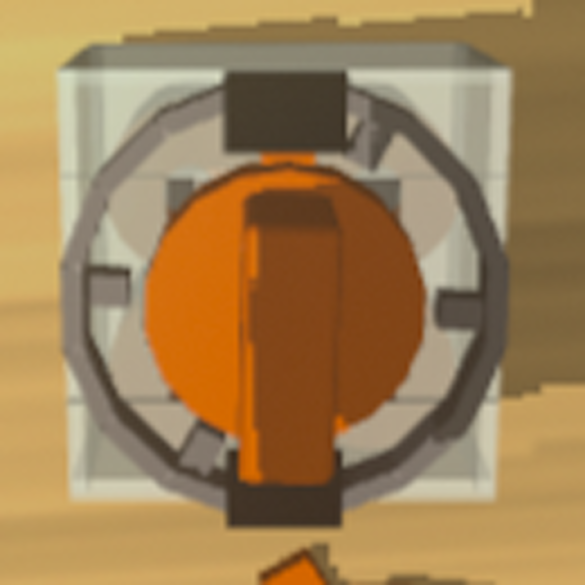

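```bash
python3 - <<'E'
from h import *
import pickle
KT=pickle.load(open('kt1.pkl','rb'))
print(KT[1][:3,3])
f=lambda x,y:(265+(x+.5)/4.5-.5,155+(y+.5)/4.5-.5)
w=lambda x,y,z:wray(f(x,y),z,KT)
t=[w(286,112,.084),w(284,490,.084)];d=t[0]-t[1];print('tabs',np.round(t,4),(t[0]+t[1])/2,np.degrees(np.arctan2(d[1],d[0])))
print('bar top', [np.round(w(*p,.12),4) for p in ((256,228),(339,228),(335,483),(250,483))])
print('bar foot at x+ ', [np.round(w(*p,.086),4) for p in ((247,195),(335,190))])
print('ring', [np.round(w(*p,.083),4) for p in ((62,290),(507,290))])
print('hub', [np.round(w(*p,.086),4) for p in ((145,300),(426,310))])
print('box', [np.round(w(*p,.07),4) for p in ((58,70),(512,68),(498,498),(70,500))])
E
```

```text
[ 0.61662434 -0.00429219  0.38398487]
tabs [[ 0.5827 -0.0084  0.084 ]
 [ 0.5123 -0.0035  0.084 ]] [ 0.54746439 -0.00596124  0.084     ] -4.036419258084154
bar top [array([ 0.5688, -0.002 ,  0.12  ]), array([ 0.5679, -0.0151,  0.12  ]), array([ 0.5254, -0.0121,  0.12  ]), array([0.5264, 0.0019, 0.12  ])]
bar foot at x+  [array([ 5.687e-01, -5.000e-04,  8.600e-02]), array([ 0.5685, -0.0162,  0.086 ])]
ring [array([0.5532, 0.0344, 0.083 ]), array([ 0.5475, -0.0466,  0.083 ])]
hub [array([0.551 , 0.0192, 0.086 ]), array([ 0.5455, -0.0314,  0.086 ])]
box [array([0.5917, 0.0327, 0.07  ]), array([ 0.5862, -0.0506,  0.07  ]), array([ 0.5027, -0.0454,  0.07  ]), array([0.5083, 0.0387, 0.07  ])]
```

Call:
{"method": "move_arm", "body": {"deltas": [[1, 0.1, 0.27, 0, 0], [1, 0, 0, 0.6, 0], [1, 0, 0, 0.9, 0], [1, 0, 0, 0.9, 0], [1, 0, 0, 0.8, 0], [1, 0, 0, 0.4, 0], [1, 0, 0, 0.3, 0], [1, 0, 0, 0, 0], [1, 0, 0, 0, 0]]}}

```text
time: 6.27
ee_pos: [0.5475, -0.0069, 0.0957]
eef_rot: [0.999, -0.037, 0.0, 0.0]
ft_force: [0.0, 0.2, 0.4]
width: 0.087
```

```bash
python3 - <<'E'
from h import *
save(r.camera('side')[150:330,200:440],'s2a.png');save(r.camera('wrist'),'w2.png')
cv2.imwrite('pics/s2.png',cv2.resize(cv2.imread('pics/s2a.png'),None,fx=3,fy=3,interpolation=cv2.INTER_CUBIC))
E
```

```text
(no output)
```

View pics/s2.png

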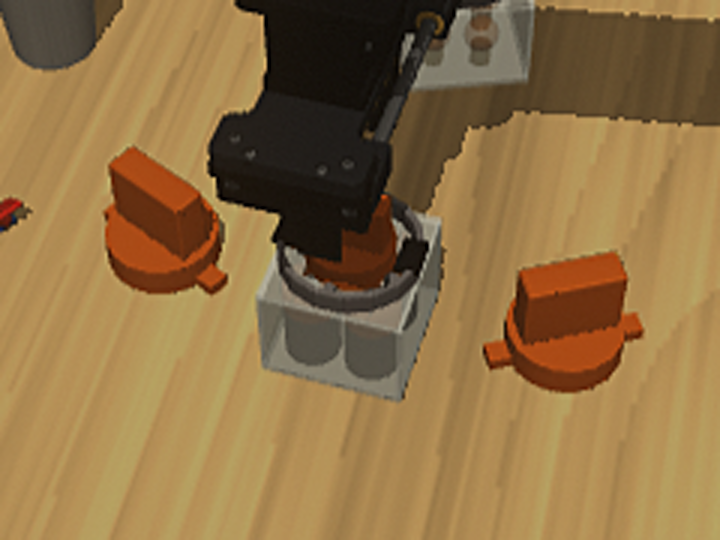

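View pics/w2.png

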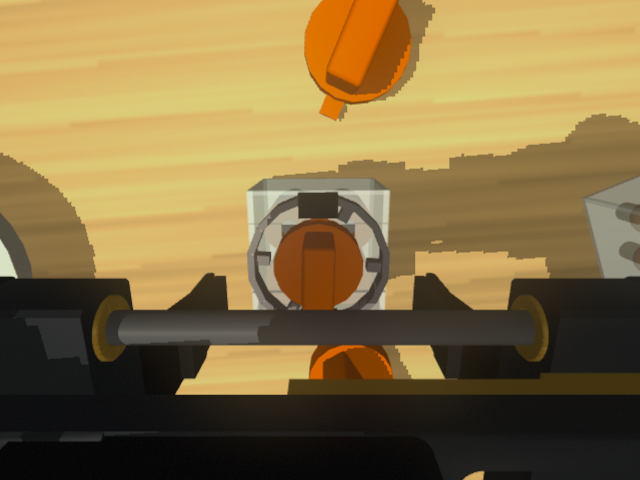

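The fingers straddle the bar, which is at wrist u≈318 against the jaw mid at u≈320. I go down 3 mm and close.

Call:
{"method": "move_arm", "body": {"deltas": [[1, 0, 0, 0.12, 0], [-1, 0, 0, 0, 0], [-1, 0, 0, 0, 0], [-1, 0, 0, 0, 0], [-1, 0, 0, 0, 0], [-1, 0, 0, 0, 0], [-1, 0, 0, 0, 0], [-1, 0, 0, 0, 0], [-1, 0, 0, 0, 0], [-1, 0, 0, 0, 0]], "squeeze": 15}}

```text
time: 7.2
ee_pos: [0.5471, -0.0066, 0.0921]
eef_rot: [0.999, -0.037, -0.0, -0.0]
ft_force: [0.5, 0.7, -0.7]
width: 0.0352
```

Call:
{"method": "move_arm", "body": {"deltas": [[-1, 0, 0, 0, 0], [-1, 0, 0, 0, 0], [-1, 0, 0, 0, 0], [-1, 0, 0, 0, 0], [-1, 0, 0, 0, 0], [-1, 0, 0, 0, 0]]}}

```text
time: 7.7
ee_pos: [0.5471, -0.0067, 0.0921]
eef_rot: [0.999, -0.037, -0.0, -0.0]
ft_force: [0.6, -0.0, -0.0]
width: 0.0016
```

The fingers closed to 1.6 mm, so nothing is between them. I look again.

```bash
python3 - <<'E'
from h import *
save(r.camera('side')[150:330,200:440],'s3a.png');save(r.camera('wrist'),'w3.png')
cv2.imwrite('pics/s3.png',cv2.resize(cv2.imread('pics/s3a.png'),None,fx=3,fy=3,interpolation=cv2.INTER_CUBIC))
s=r.read_state();print(s['width'],s['ee_pos'])
E
```

```text
0.0004755573657820778 [ 0.54707566 -0.0066163   0.09212418]
```

View pics/s3.png

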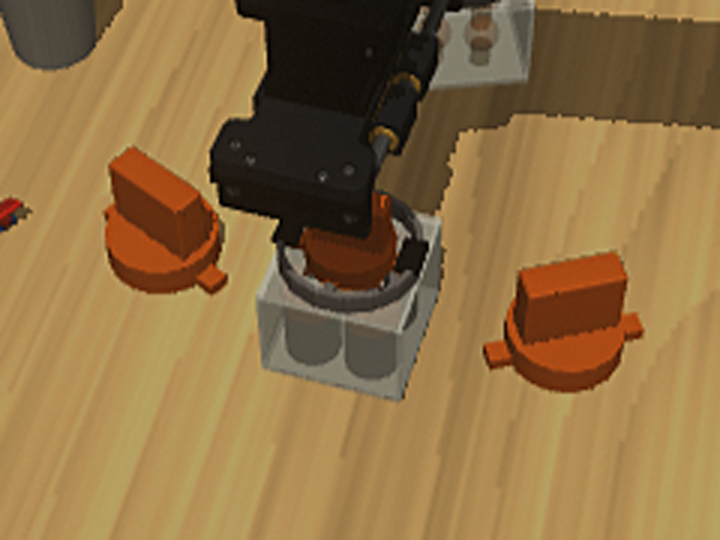

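View pics/w3.png

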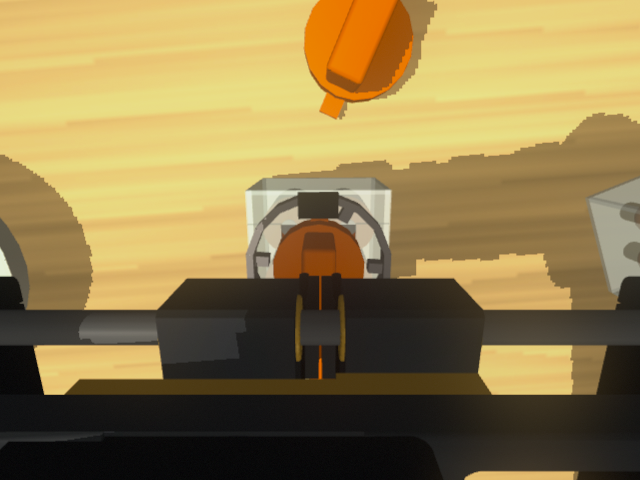

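```bash
python3 - <<'E'
from h import *
T=r.read_state()['ee_pos']
for z in (0,.019,.03,.05): print([np.round(proj(c,T+[0,0,z])) for c in('scene','side')])
im=r.camera('scene');save(im,'sc3f.png')
cv2.imwrite('pics/sc3.png',cv2.resize(cv2.imread('pics/sc3f.png')[190:310,260:400],None,fx=5,fy=5,interpolation=cv2.INTER_CUBIC))
cv2.imwrite('pics/s3b.png',cv2.resize(cv2.imread('pics/s3a.png')[30:130,60:160],None,fx=6,fy=6,interpolation=cv2.INTER_CUBIC))
E
```

```text
[array([323., 243.]), array([316., 225.])]
[array([323., 235.]), array([316., 218.])]
[array([323., 230.]), array([316., 213.])]
[array([323., 222.]), array([316., 205.])]
```

View pics/sc3.png

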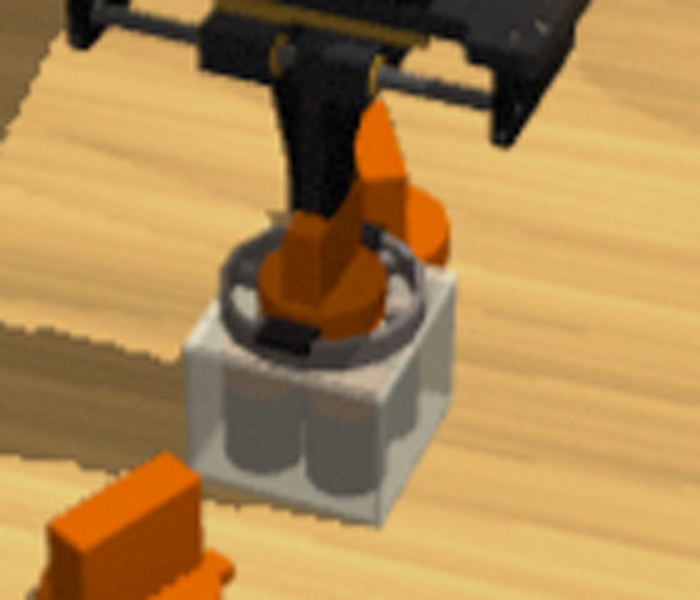

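View pics/s3b.png

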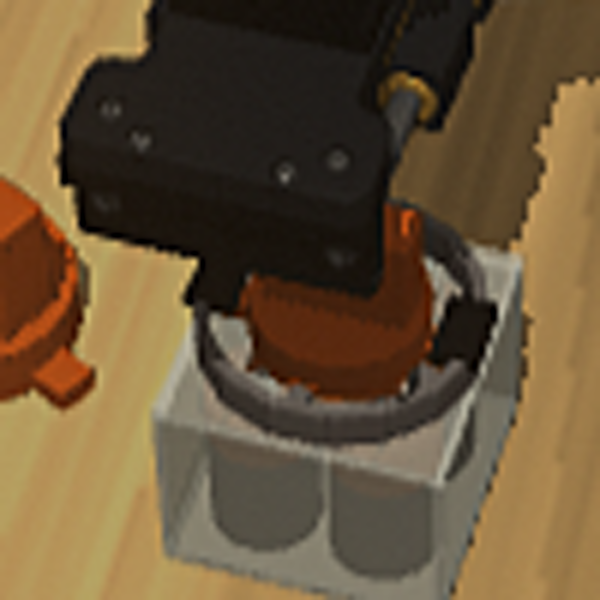

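```bash
python3 - <<'E'
from h import *
for n in ('w2','w3'):
    cv2.imwrite(f'pics/{n}c.png',cv2.convertScaleAbs(cv2.resize(cv2.imread(f'pics/{n}.png')[215:395,220:420],None,fx=4,fy=3.3,interpolation=cv2.INTER_CUBIC),alpha=1.6,beta=10))
s=r.read_state();print({k:np.round(v,4).tolist() for k,v in s.items()})
E
```

```text
{'time': 7.85, 'joint_positions': [-0.7728, 0.3092, 0.8276, 1.8293, -0.2527, 1.1123, -1.5012], 'joint_vel': [-0.0007, -0.0002, 0.0003, -0.0017, -0.0, -0.0001, 0.0026], 'joint_torque': [0.002, -41.6361, 9.2442, -34.8212, -0.0225, -0.0718, -0.0001], 'ee_pos': [0.5471, -0.0067, 0.0921], 'eef_rot': [0.9993, -0.0373, 0.0, -0.0], 'ft_force': [0.358, -0.5681, 0.7558], 'torque': [-0.0498, 0.1543, 0.0069], 'width': 0.0004}
```

View pics/w3c.png

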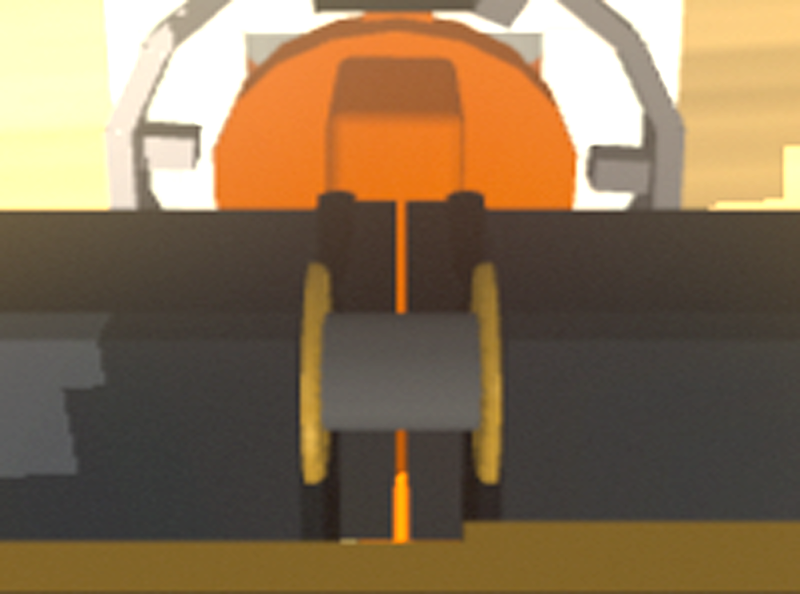

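View pics/w2c.png

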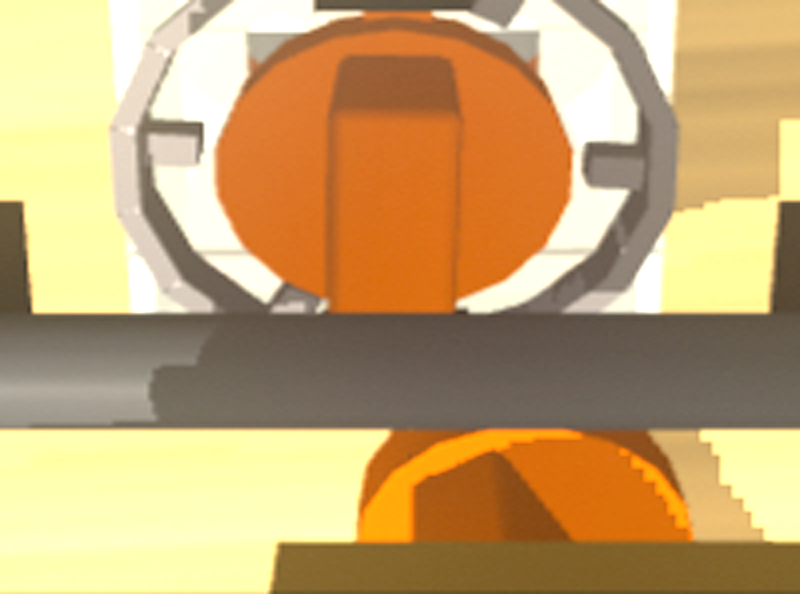

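```bash
python3 - <<'E'
from h import *
for z in (.0957,.105,.115,.12,.125,.13): print(z,proj('side',[.54,.040,z]).round(1),proj('side',[.558,.039,z]).round(1))
cv2.imwrite('pics/s2c.png',cv2.convertScaleAbs(cv2.resize(cv2.imread('pics/s2a.png')[40:110,60:150],None,fx=8,fy=8,interpolation=cv2.INTER_CUBIC),alpha=2,beta=10))
for z in (.092,.10,.11,.118,.125): print(z,proj('scene',[.5565,-.0067,z]).round(1))
cv2.imwrite('pics/sc3c.png',cv2.convertScaleAbs(cv2.resize(cv2.imread('pics/sc3f.png')[195:255,295:355],None,fx=10,fy=10,interpolation=cv2.INTER_CUBIC),alpha=2,beta=10))
E
```

```text
0.0957 [313.6 246.3] [302.9 243.9]
0.105 [313.6 242.6] [302.7 240.2]
0.115 [313.5 238.6] [302.5 236.2]
0.12 [313.4 236.6] [302.4 234.2]
0.125 [313.4 234.5] [302.3 232.1]
0.13 [313.3 232.5] [302.2 230. ]
0.092 [321.7 245.4]
0.1 [321.7 242.1]
0.11 [321.7 238. ]
0.118 [321.7 234.7]
0.125 [321.7 231.7]
```

View pics/s2c.png

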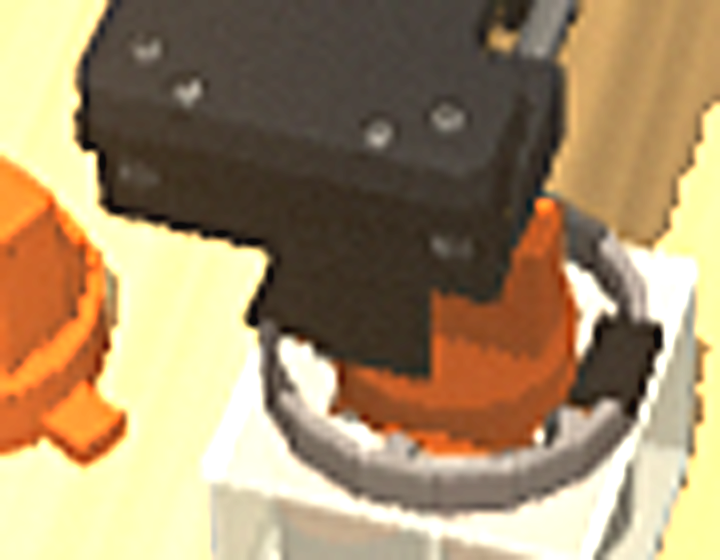

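View pics/sc3c.png

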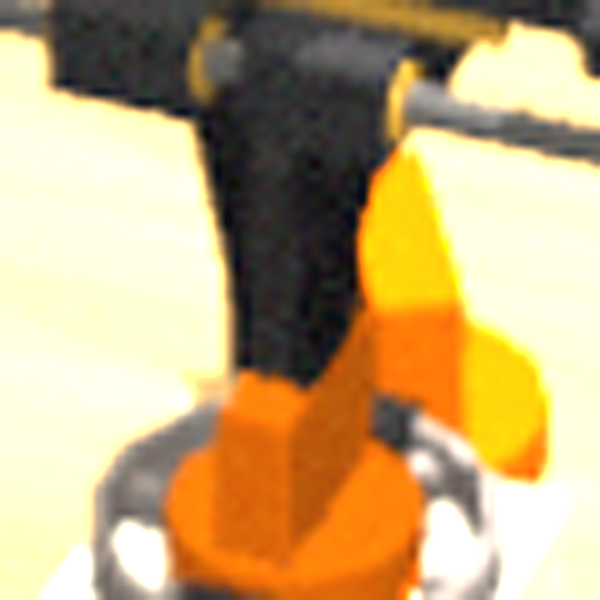

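The side view puts the open finger's tip at z≈0.119 when the reported TCP z was 0.0957. The wrist view puts the tips about 26 mm short of the TCP too. So the fingers end roughly 25 mm above the reported TCP, and they closed just above the bar. I reopen, go lower and check.

Call:
{"method": "move_arm", "body": {"deltas": [[0.3, 0, 0, -0.1, 0], [0.3, 0, 0, 0, 0], [0.3, 0, 0, 0, 0], [0.3, 0, 0, 0, 0], [0.3, 0, 0, 0, 0], [0.3, 0, 0, 0, 0], [0.3, 0, 0, 0, 0], [0.3, 0, 0, 0, 0], [0.3, 0, 0, 0, 0]]}}

```text
time: 8.6
ee_pos: [0.547, -0.0066, 0.0946]
eef_rot: [0.999, -0.037, -0.0, -0.0]
ft_force: [-1.0, -0.0, -0.3]
width: 0.0518
```

Call:
{"method": "move_arm", "body": {"deltas": [[0.3, 0, 0, 0.2, 0], [0.3, 0, 0, 0.2, 0], [0.3, 0, 0, 0.2, 0], [0.3, 0, 0, 0.1, 0], [0.3, 0, 0, 0, 0]]}}

```text
time: 9.02
ee_pos: [0.5465, -0.0067, 0.0762]
eef_rot: [0.999, -0.037, -0.001, 0.0]
ft_force: [-0.6, 0.7, -0.2]
width: 0.0568
```

```bash
python3 - <<'E'
from h import *
s=r.read_state();print(s['ee_pos'],s['ft_force'],s['width'])
a=r.camera('side')[190:270,260:370];b=r.camera('scene')[195:265,290:360]
f=lambda i,k:cv2.convertScaleAbs(cv2.resize(i,None,fx=k,fy=k,interpolation=cv2.INTER_CUBIC),alpha=1.8,beta=10)
save(f(a,7),'s4.png');save(f(b,8),'sc4.png')
E
```

```text
[ 0.54645085 -0.00672741  0.07618727] [-0.61747525  0.67239352 -0.19931577] 0.05678835992767347
```

View pics/s4.png

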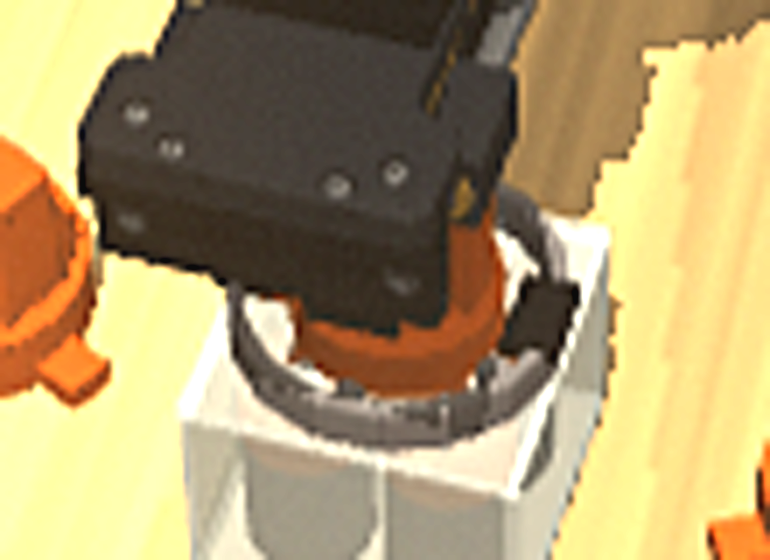

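View pics/sc4.png

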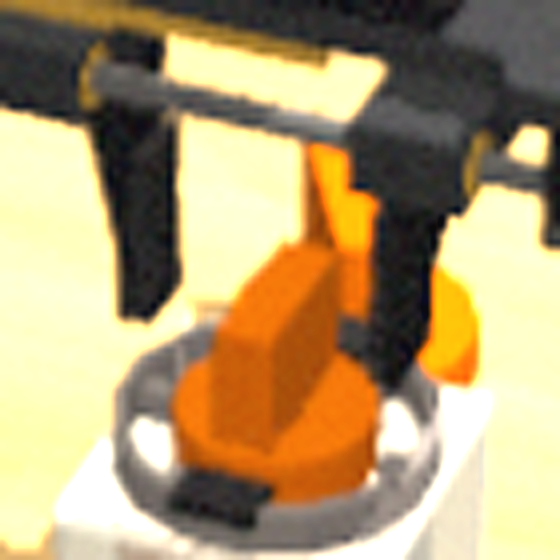

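```bash
python3 - <<'E'
from h import *
for z in (.076,.09,.095,.1,.105,.11): print(z,proj('side',[.539,.022,z]).round(1),proj('scene',[.556,.022,z]).round(1),proj('scene',[.556,.032,z]).round(1),proj('scene',[.556,-.035,z]).round(1))
E
```

```text
0.076 [317.  245.5] [335.7 254.5] [340.5 255.5] [308.2 248.9]
0.09 [316.9 240.1] [335.8 248.9] [340.7 249.9] [308.2 243.3]
0.095 [316.9 238.2] [335.8 246.9] [340.8 247.9] [308.1 241.2]
0.1 [316.8 236.2] [335.9 244.8] [340.8 245.8] [308.1 239.2]
0.105 [316.8 234.2] [335.9 242.8] [340.9 243.8] [308.1 237.2]
0.11 [316.8 232.2] [336.  240.7] [340.9 241.7] [308.  235.1]
```

Tip height now comes out at about 0.096–0.105, against a bar top of 0.12. I go down 6 mm more and close.

Call:
{"method": "move_arm", "body": {"deltas": [[0.3, 0, 0, 0.24, 0], [0.3, 0, 0, 0, 0], [-1, 0, 0, 0, 0], [-1, 0, 0, 0, 0], [-1, 0, 0, 0, 0], [-1, 0, 0, 0, 0], [-1, 0, 0, 0, 0], [-1, 0, 0, 0, 0], [-1, 0, 0, 0, 0], [-1, 0, 0, 0, 0], [-1, 0, 0, 0, 0]], "squeeze": 15}}

```text
time: 10.03
ee_pos: [0.5471, -0.0066, 0.0712]
eef_rot: [0.999, -0.037, 0.0, -0.0]
ft_force: [0.3, 0.7, 0.2]
width: 0.0159
```

Call:
{"method": "move_arm", "body": {"deltas": [[-1, 0, 0, 0, 0], [-1, 0, 0, 0, 0]]}}

```text
time: 10.2
ee_pos: [0.5471, -0.0066, 0.0711]
eef_rot: [0.999, -0.037, -0.0, -0.0]
ft_force: [-0.4, -0.1, 0.4]
width: 0.0156
```

Gripped, with a width of 15.6 mm that matches the 16 mm bar. I turn it counter-clockwise by 54°.

Call:
{"method": "move_arm", "body": {"deltas": [[-1, 0, 0, 0, 0], [-1, 0, 0, 0, -0.05], [-1, 0, 0, 0, -0.05], [-1, 0, 0, 0, -0.06], [-1, 0, 0, 0, -0.06], [-1, 0, 0, 0, -0.06], [-1, 0, 0, 0, -0.06], [-1, 0, 0, 0, -0.06], [-1, 0, 0, 0, -0.06], [-1, 0, 0, 0, -0.06], [-1, 0, 0, 0, -0.06], [-1, 0, 0, 0, -0.02]], "squeeze": 25}}

```text
time: 11.2
ee_pos: [0.5471, -0.0068, 0.0711]
eef_rot: [0.906, 0.423, 0.0, 0.0]
ft_force: [-0.5, -0.9, 0.5]
width: 0.0157
```

Call:
{"method": "move_arm", "body": {"deltas": [[-1, 0, 0, 0, 0], [-1, 0, 0, 0, 0]]}}

```text
time: 11.37
ee_pos: [0.5471, -0.0068, 0.0711]
eef_rot: [0.908, 0.42, 0.0, -0.0]
ft_force: [-0.6, -1.0, 0.7]
width: 0.0159
```

```bash
python3 - <<'E'
from h import *
s=r.read_state();print({k:np.round(v,4).tolist() for k,v in s.items()})
R=Ro.from_quat(s['eef_rot']).as_matrix();print(np.degrees(np.arctan2(R[1,0],R[0,0])))
a=r.camera('side')[190:270,260:370];b=r.camera('scene')[195:265,290:360]
f=lambda i,k:cv2.convertScaleAbs(cv2.resize(i,None,fx=k,fy=k,interpolation=cv2.INTER_CUBIC),alpha=1.8,beta=10)
save(f(a,7),'s5.png');save(f(b,8),'sc5.png')
E
```

```text
{'time': 11.3667, 'joint_positions': [-0.6197, 0.3008, 0.6413, 1.8431, -0.2042, 1.0638, -0.6045], 'joint_vel': [-0.0062, -0.0006, 0.0034, 0.0001, 0.0004, 0.0033, -0.0072], 'joint_torque': [0.0872, -45.752, 7.2331, -34.0729, -0.1021, 0.0111, 0.2838], 'ee_pos': [0.5471, -0.0068, 0.0711], 'eef_rot': [0.9077, 0.4197, 0.0, -0.0], 'ft_force': [-0.6381, -0.9701, 0.6641], 'torque': [-0.1122, 0.0039, -0.0362], 'width': 0.0159}
49.63332821512583
```

View pics/s5.png

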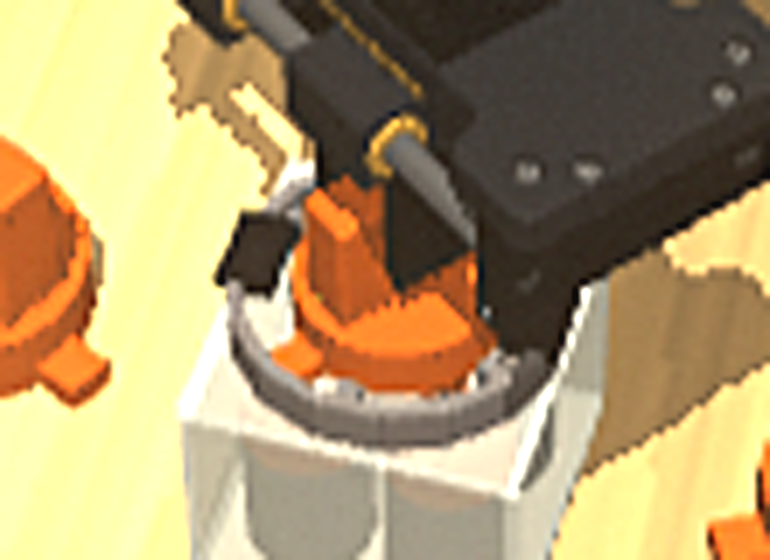

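View pics/sc5.png

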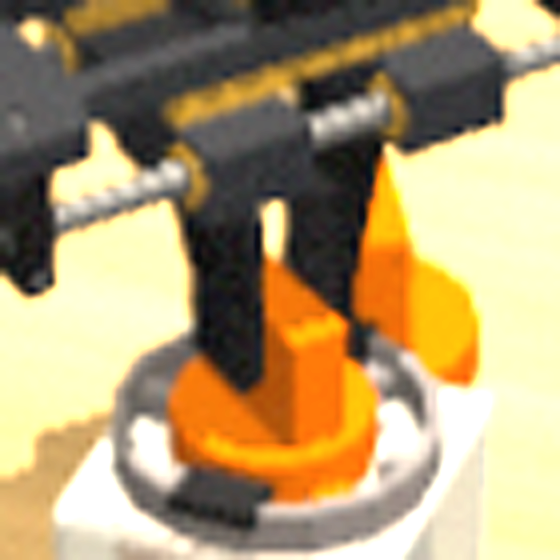

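The cap has turned with the grip by about 54°. An ear shows clear of the black tab at crop (300,355) in the side view. I lift straight up.

Call:
{"method": "move_arm", "body": {"deltas": [[-1, 0, 0, -0.2, 0], [-1, 0, 0, -0.3, 0], [-1, 0, 0, -0.3, 0], [-1, 0, 0, -0.3, 0], [-1, 0, 0, -0.5, 0], [-1, 0, 0, -0.5, 0], [-1, 0, 0, -0.5, 0], [-1, 0, 0, -0.5, 0], [-1, 0, 0, -0.5, 0], [-1, 0, 0, -0.4, 0], [-1, 0, 0, 0, 0], [-1, 0, 0, 0, 0]]}}

```text
time: 12.47
ee_pos: [0.5474, -0.0066, 0.1717]
eef_rot: [0.907, 0.421, 0.001, 0.0]
ft_force: [-0.4, -0.1, -1.1]
width: 0.0156
```

```bash
python3 - <<'E'
from h import *
s=r.read_state();print({k:np.round(v,4).tolist() for k,v in s.items()})
KT=wcam(s)
save(r.camera('side'),'s6.png');save(r.camera('wrist'),'w6.png')
for n in ('side','wrist'):
 for f in (r.tip_of,):
  for l in ('bowl','cap'):
   for d in f(n,l): print(n,l,round(d['confidence'],2),np.round(toworld(n,d['position']) if n!='wrist' else (KT[1]@np.r_[d['position'],1])[:3],4))
E
```

```text
{'time': 12.4667, 'joint_positions': [-0.6583, 0.1895, 0.6673, 1.7303, -0.1232, 1.2628, -0.6651], 'joint_vel': [0.0016, 0.0146, -0.005, 0.0238, -0.0052, -0.0094, 0.0024], 'joint_torque': [0.0571, -42.6324, 5.2969, -39.3349, 0.0021, 0.1217, -0.0467], 'ee_pos': [0.5474, -0.0066, 0.1717], 'eef_rot': [0.9073, 0.4205, 0.0006, 0.0], 'ft_force': [-0.4083, -0.0678, -1.0531], 'torque': [-0.1099, 0.1494, -0.0511], 'width': 0.0156}
side bowl 0.91 [ 0.5471  0.2871 -0.0017]
side cap 0.72 [ 0.6769 -0.036   0.    ]
side cap 0.61 [ 0.4215 -0.0196  0.0018]
side cap 0.6 [ 0.5493 -0.0042  0.1705]
side cap 0.5 [ 0.5518 -0.2557  0.1183]
wrist cap 0.77 [ 0.6744 -0.0414  0.0023]
wrist cap 0.63 [ 0.5517 -0.0074  0.1694]
```

View pics/s6.png

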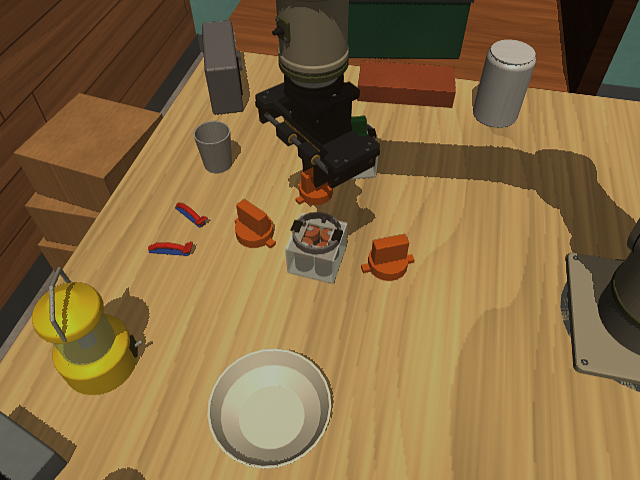

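Side view: the cap hangs in the grip at (315,188), and the case below it is empty with batteries visible at (317,235). The bowl rim spans (208–331, 349–467). I fit the bowl centre from the rim contour.

```bash
python3 - <<'E'
from h import *
from scipy.optimize import least_squares
im=cv2.imread('pics/s6.png')
hsv=cv2.cvtColor(im,cv2.COLOR_BGR2HSV)
roi=np.zeros(im.shape[:2],np.uint8);roi[335:480,190:350]=1
for uv in((270,420),(230,380),(320,420),(200,350),(340,450)): print(uv,hsv[uv[1],uv[0]])
m=((hsv[...,1]<75)&(roi>0)).astype(np.uint8)
n,l,st,ce=cv2.connectedComponentsWithStats(m);i=1+st[1:,4].argmax();print(st[i],ce[i])
c=max(cv2.findContours((l==i).astype(np.uint8),0,1)[0],key=len)
h=cv2.convexHull(c)[:,0,:]
# upper half only: rim outer silhouette
P=np.array([ray('side',p,.048)[:2] for p in c[:,0,:] if p[1]<425])
f=least_squares(lambda q:np.hypot(*(P-q[:2]).T)-q[2],[.547,.285,.086],loss='soft_l1',f_scale=.002);print(f.x,np.abs(f.fun).mean())
for sat in (0,):
    fl=ray('side',(271,417),.005);print('floor',fl)
E
```

```text
(270, 420) [ 28  43 185]
(230, 380) [ 21  62 165]
(320, 420) [20 69 92]
(200, 350) [ 18 134 183]
(340, 450) [ 18 134 183]
[  207   349   124   120 11467] [268.77169268 407.60538938]
[0.54434081 0.28745269 0.08429817] 0.000369610099084434
floor [0.54443119 0.28944948 0.005     ]
```

Call:
{"method": "move_arm", "body": {"deltas": [[-1, 0.5, -0.43, 0, 0], [-1, 0.8, -0.69, 0, 0], [-1, 0.8, -0.69, 0, 0], [-1, 0.8, -0.69, 0, 0], [-1, 0.8, -0.69, 0, 0], [-1, 0.8, -0.69, 0, 0], [-1, 0.8, -0.69, 0, 0], [-1, 0.8, -0.69, 0, 0], [-1, 0.8, -0.69, 0, 0], [-1, 0.8, -0.69, 0, 0], [-1, 0.8, -0.69, 0, 0], [-1, 0.4, -0.34, 0, 0]]}}

```text
time: 13.77
ee_pos: [0.5434, 0.2909, 0.1703]
eef_rot: [0.907, 0.422, -0.0, -0.001]
ft_force: [-0.1, 0.3, -0.5]
width: 0.0155
```

Call:
{"method": "move_arm", "body": {"deltas": [[-1, 0, 0, 0, 0], [-1, 0, 0, 0, 0]]}}

```text
time: 13.93
ee_pos: [0.5445, 0.2867, 0.1706]
eef_rot: [0.907, 0.421, -0.0, 0.0]
ft_force: [0.3, -0.5, -0.7]
width: 0.0156
```

```bash
python3 - <<'E'
from h import *
s=r.read_state();print(s['ee_pos'],s['width'],s['joint_positions'])
KT=wcam(s)
save(r.camera('side')[200:480,100:500],'s7.png');save(r.camera('wrist'),'w7.png')
for n in ('side','wrist'):
  for l in ('bowl','cap'):
   for d in r.tip_of(n,l): print(n,l,round(d['confidence'],2),np.round(toworld(n,d['position']) if n!='wrist' else (KT[1]@np.r_[d['position'],1])[:3],4))
E
```

```text
[0.54452548 0.28671077 0.17063244] 0.015556476208050726 [-0.95480412  0.34387189  0.5026747   1.54311659 -0.16859345  1.29905582
 -1.13363851]
side bowl 0.76 [ 0.5445  0.2857 -0.0021]
side cap 0.89 [ 4.196e-01 -2.280e-02 -1.000e-04]
side cap 0.6 [0.5448 0.2867 0.168 ]
wrist bowl 0.65 [ 0.5413  0.2824 -0.0006]
wrist cap 0.76 [0.5491 0.286  0.1654]
wrist cap 0.75 [0.5404 0.2847 0.0023]
wrist cap 0.72 [ 0.6764 -0.0372 -0.0011]
```

View pics/s7.png

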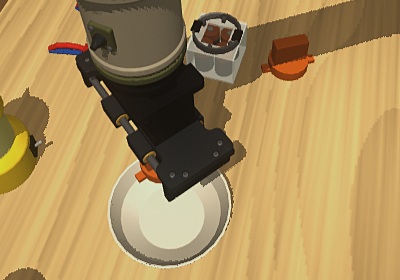

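View pics/w7.png

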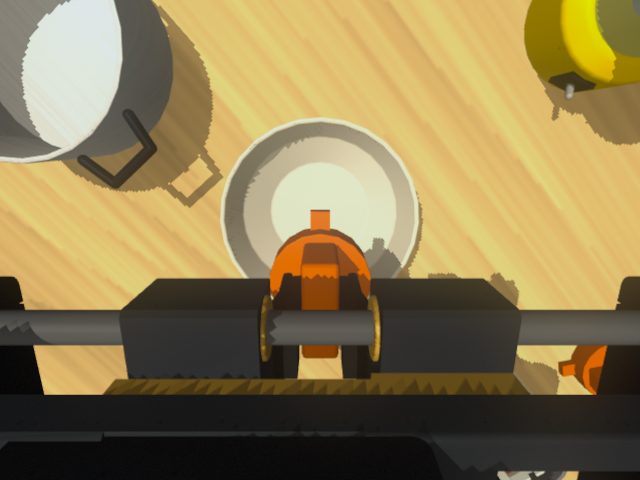

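The cap (wrist (320,265)) hangs centred over the bowl, and the pot and lantern are clear of the gripper body. I lower it.

Call:
{"method": "move_arm", "body": {"deltas": [[-1, 0, 0, 0.4, 0], [-1, 0, 0, 0.8, 0], [-1, 0, 0, 0.8, 0], [-1, 0, 0, 0.8, 0], [-1, 0, 0, 0.8, 0], [-1, 0, 0, 0.8, 0], [-1, 0, 0, 0.7, 0], [-1, 0, 0, 0.5, 0], [-1, 0, 0, 0.3, 0], [-1, 0, 0, 0.2, 0], [-1, 0, 0, 0, 0]]}}

```text
time: 15.15
ee_pos: [0.5444, 0.2868, 0.018]
eef_rot: [0.907, 0.42, -0.0, 0.0]
ft_force: [0.1, -0.4, -0.4]
width: 0.0154
```

Call:
{"method": "move_arm", "body": {"deltas": [[-1, 0, 0, 0.1, 0], [-1, 0, 0, 0.08, 0], [-1, 0, 0, 0, 0]]}}

```text
time: 15.4
ee_pos: [0.5448, 0.2873, 0.0145]
eef_rot: [0.907, 0.42, 0.0, -0.0]
ft_force: [-0.0, -0.6, -0.4]
width: 0.0158
```

Call:
{"method": "move_arm", "body": {"deltas": [[-1, 0, 0, 0.08, 0], [-1, 0, 0, 0.08, 0], [-1, 0, 0, 0, 0]]}}

```text
time: 15.65
ee_pos: [0.5444, 0.287, 0.0099]
eef_rot: [0.907, 0.42, -0.0, -0.0]
ft_force: [-0.3, 0.6, 0.1]
width: 0.0159
```

Call:
{"method": "move_arm", "body": {"deltas": [[-1, 0, 0, 0.06, 0], [-1, 0, 0, 0, 0]]}}

```text
time: 15.82
ee_pos: [0.5445, 0.287, 0.0084]
eef_rot: [0.907, 0.42, -0.0, -0.0]
ft_force: [0.7, 0.8, -0.6]
width: 0.0156
```

```bash
python3 - <<'E'
from h import *
s=r.read_state();print(s['ee_pos'],s['ft_force'],s['width'])
save(cv2.resize(r.camera('scene')[180:360,400:560],None,fx=3,fy=3),'sc8.png');save(cv2.resize(r.camera('side')[260:480,180:380],None,fx=2.5,fy=2.5),'s8.png')
E
```

```text
[0.54448731 0.28704567 0.00843226] [ 0.68585788  0.76269389 -0.62841688] 0.015577963525646754
```

View pics/sc8.png

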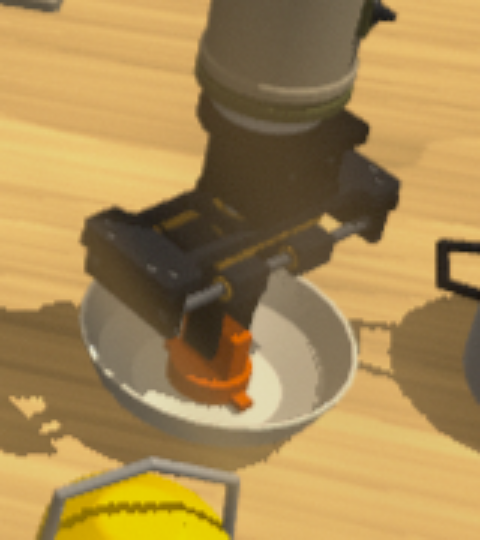

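View pics/s8.png

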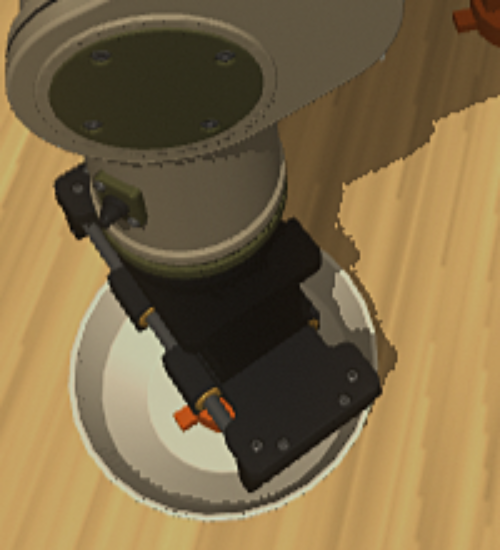

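Call:
{"method": "move_arm", "body": {"deltas": [[-1, 0, 0, 0.06, 0], [-1, 0, 0, 0, 0]]}}

```text
time: 16.08
ee_pos: [0.5445, 0.2871, 0.007]
eef_rot: [0.907, 0.42, -0.0, -0.0]
ft_force: [-0.2, 0.3, -0.6]
width: 0.016
```

Call:
{"method": "move_arm", "body": {"deltas": [[-1, 0, 0, 0.05, 0], [-1, 0, 0, 0, 0]]}}

```text
time: 16.25
ee_pos: [0.5447, 0.2871, 0.0062]
eef_rot: [0.907, 0.42, 0.0, -0.0]
ft_force: [-0.8, -1.2, 3.4]
width: 0.0158
```

There is contact with the floor, with fz at 3.4 N. I let go, opening only partway, and look.

Call:
{"method": "move_arm", "body": {"deltas": [[-1, 0, 0, 0, 0], [-0.15, 0, 0, 0, 0], [-0.15, 0, 0, 0, 0], [-0.15, 0, 0, 0, 0], [-0.15, 0, 0, 0, 0], [-0.15, 0, 0, 0, 0], [-0.15, 0, 0, 0, 0]]}}

```text
time: 16.83
ee_pos: [0.5446, 0.2871, 0.0059]
eef_rot: [0.907, 0.42, 0.0, -0.0]
ft_force: [0.0, -0.8, 0.1]
width: 0.0361
```

```bash
python3 - <<'E'
from h import *
s=r.read_state();print(s['ee_pos'],s['ft_force'],s['width'])
save(cv2.resize(r.camera('scene')[180:360,400:560],None,fx=3,fy=3),'sc9.png');save(r.camera('wrist'),'w9.png')
E
```

```text
[0.54458918 0.28706876 0.0058593 ] [ 0.04688348 -0.76018483  0.14848671] 0.03608175085872111
```

View pics/sc9.png

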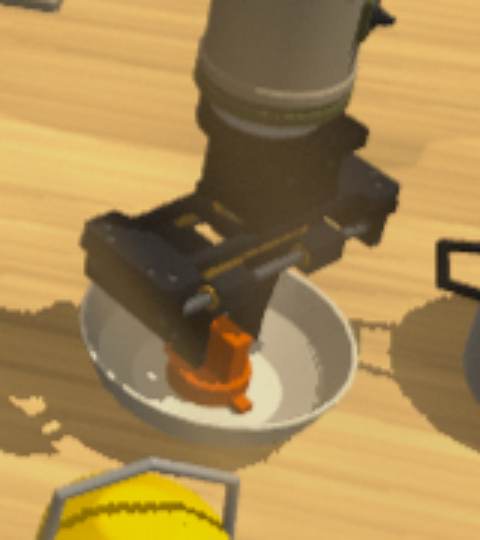

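View pics/w9.png

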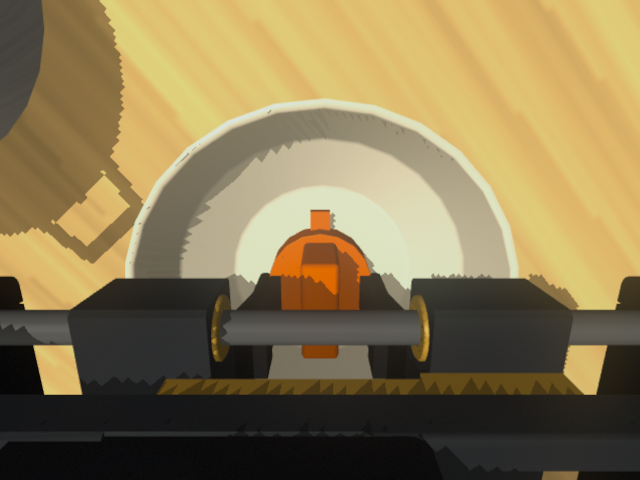

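The cap stands upright on the bowl floor, with both fingers clear of the bar (bar at u≈320, fingers at u≈275 and 365). I go straight up.

Call:
{"method": "move_arm", "body": {"deltas": [[-0.15, 0, 0, -0.2, 0], [-0.15, 0, 0, -0.4, 0], [-0.15, 0, 0, -0.6, 0], [-0.15, 0, 0, -0.8, 0], [-0.15, 0, 0, -0.8, 0], [-0.15, 0, 0, -0.8, 0], [-0.15, 0, 0, -0.8, 0], [-0.15, 0, 0, -0.8, 0], [-0.15, 0, 0, -0.6, 0], [-0.15, 0, 0, -0.3, 0], [-0.15, 0, 0, 0, 0], [-0.15, 0, 0, 0, 0]]}}

```text
time: 17.93
ee_pos: [0.5445, 0.2871, 0.1584]
eef_rot: [0.907, 0.42, 0.0, -0.0]
ft_force: [0.1, -0.3, -0.3]
width: 0.0371
```

```bash
python3 - <<'E'
from h import *
s=r.read_state();print(s['ee_pos'],s['ft_force'],s['width'],s['time']);KT=wcam(s)
w=r.camera('wrist');save(w,'w10.png');a=r.camera('side');b=r.camera('scene')
save(np.hstack([a[60:480,180:480],b[120:400,180:560][:,:380].repeat(1,0) if 0 else cv2.resize(b[190:350,400:560],(420,420))]),'f10.png')
for n in ('side','scene','wrist'):
  for l in ('bowl','cap','green_grip_end'):
   for d in r.tip_of(n,l): print(n,l,round(d['confidence'],2),np.round(toworld(n,d['position']) if n!='wrist' else (KT[1]@np.r_[d['position'],1])[:3],4))
E
```

```text
[0.54452297 0.28708359 0.15840017] [ 0.1165401  -0.28343545 -0.32339014] 0.03711808863033748 17.9333
side bowl 0.81 [ 0.5452  0.2885 -0.0028]
side cap 0.91 [ 0.4199 -0.0223 -0.0014]
side cap 0.84 [0.5504 0.2884 0.0072]
scene bowl 0.57 [0.5412 0.2868 0.0025]
scene cap 0.86 [ 0.6731 -0.0376  0.0013]
scene cap 0.79 [0.5416 0.2885 0.0076]
scene cap 0.75 [ 0.4229 -0.0231 -0.0009]
scene green_grip_end 0.84 [ 0.5565 -0.2583  0.1142]
wrist cap 0.75 [0.5465 0.2873 0.0009]
wrist cap 0.67 [ 0.6748 -0.0381 -0.0009]
```

View pics/f10.png

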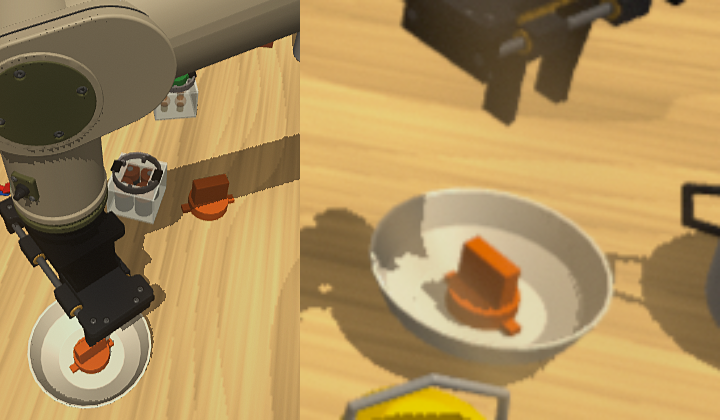

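View pics/w10.png

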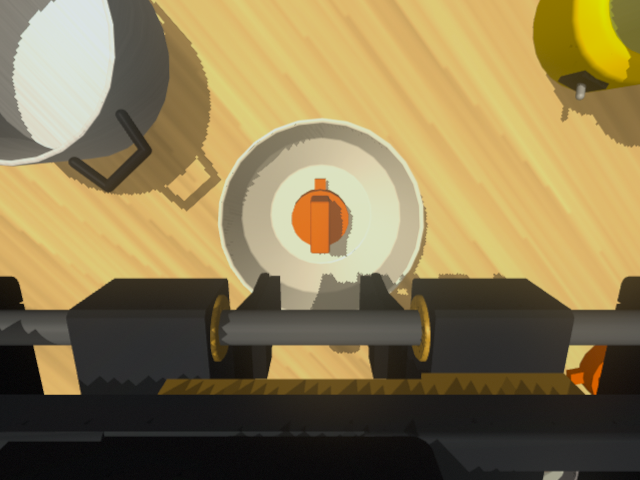

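The cap stands grip-up at wrist (320,217), in the middle of the bowl floor. The bowl is level, the gripper is well clear, and the green cap is untouched. I hand in.

```bash
python3 - <<'E'
from h import *
print(r.close_job())
E
```

```text
the job is handed in; nothing more can be done
None
```

The orange cap is out of the clear case and standing grip-up in the middle of the white bowl, and I handed the job in at about 18 s. I turned it about 54° counter-clockwise, until an ear showed clear of its tab, then lifted it about 100 mm straight up. I lowered it until it touched the bowl floor (about 3.4 N) and only then opened the fingers.

- **Last checks:** the network's cap position was within about 5 mm of the bowl's axis, with its underside at z ≈ 1–8 mm, depending on the camera. The bowl looked level and the gripper was about 15 cm above it, touching nothing. The green cap's grip end measured at the same spot as at the start, within the 4 mm accuracy.
- **First grasp failed:** the fingers closed on nothing (width about 0.5 mm). The camera views showed them ending roughly 20–30 mm above the reported TCP, although the description puts the TCP at their very end. I reopened, went about 21 mm lower, and gripped the bar at 15.6 mm width.
- **Not confirmed:** the hand-in gives no verdict. I judged the turn angle from the gripper's turn and the pictures, not from a direct reading of the cap.

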